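Spot a hanger strap with the spring punch

TASK

Spot the steel hanger strap that is clamped in the jig: take the square-bodied spring punch out of the tool stand, put its point down the jig's guide hole and press straight down on the strap until the punch snaps, easing off then instead of ramming it on. Stand the punch back upright in the stand hole it came from, fully down, and leave the other tools and gear where they are.

Things in the scene. Friction and masses are not known exactly. Their poses are not given: they have to be found in the camera images.
- punch: plain steel spring punch, upright in one hole of the tool stand; told from the other two tools by its SQUARE body. Origin: on its axis, centre of the underside of the shoulder on which it rests; z up. Shoulder 20 x 20 mm from 0 to 12 mm, square grip 16 x 16 mm from 12 to 62 mm (faces square to x and y), round cap 20 mm across to 74 mm; below 0 the 40 mm plunger. About 285 g.
- punch_tip (a point): the punch's point while its plunger is out: on the axis, 40 mm under the punch's origin (fixed to the  does not show the plunger being pressed in). The plunger is a 6 mm round pin, its last 3 mm tapering to 2.4 mm; it goes up to 8.5 mm into the body and comes out and re-cocks by itself when the punch is lifted.
- jig: fixed drilling jig, grey base 150 x 90 x 20 mm with an 80 x 90 mm aluminium guide plate on top (its top 64 mm above the bench, 14 mm thick; four screw heads, 14 mm wide, 6 mm high, at its corners). A steel strap runs through it along its x under the guide plate. Origin: centre of the underside.
- guide_mouth (a point): centre of the mouth of the guide hole, at the guide plate's top; a 9 mm hole with a 2 mm chamfer through the 14 mm plate, with a thin brass ring, 20 mm across, flush round it, 15 mm towards the jig's +x from its centre. The strap's top lies 15 to 23 mm below this point: straps and packers differ, so the depth is not known beforehand. The strap is held firmly.
- stand: fixed plywood tool stand 60 x 190 x 52 mm; origin: centre of the underside. Three 10 mm holes with 2 mm chamfers, 47 mm deep, in its top on its y axis at -60, 0 and +60 mm; punch, drift and awl stand in them in any order.
- drift: steel drift in the stand with a plain round handle 15 mm across, 56 mm tall above the stand; leave it. Origin: underside of its flange, at the stand's top
- awl: awl in the stand with a pear-shaped wooden handle 30 mm across, 55 mm tall above the stand; leave it. Origin: underside of its flange, at the stand's top
- case: mouthguard case 85 x 65 x 26 mm on the turntable; leave it
- grip_ring: chrome grip ring, 76 mm across, 12 mm high, on the turntable; leave it
- carabiner: aluminium carabiner about 80 mm long, on the turntable; leave it
- mug: white ceramic mug 90 mm high, on the turntable; leave it
- tape_roll: roll of tape 90 mm across, 25 mm high, lying on the bench; leave it
- screwdriver: screwdriver lying on the bench; leave it
- detent (a joint): the unseen catch ball in the punch, m: 0 while it holds, about 0.00075 once snapped. Pressed, the plunger pushes back with about 3 N at first, growing by about 1.2 N per mm to 9 or 10 N at about 6 mm; there the catch trips and the force falls at once to about 4 N: the snap. 2 mm further the plunger is on its hard stop and the punch is solid.
Not all that is in view belongs to the job. Leave any green look-alike of the punch alone.

How it is judged (in metres and radians):
On the way, in this order (a step that is already met when the one before it is completed fails the run):
1. the punch's point is down in the guide hole, the punch upright (horizontal distance between punch_tip and guide_mouth below 0.004 m and z of punch_tip in the frame of guide_mouth below -0.013 m and angle between punch's own z axis and vertical below 0.15 rad), for 0.1 s.
2. the punch has snapped on the strap, upright in the guide hole (value of joint detent above 0.0004 m and horizontal distance between punch_tip and guide_mouth below 0.004 m and z of punch_tip in the frame of guide_mouth below -0.018 m and angle between punch's own z axis and vertical below 0.15 rad), for 0.03 s.
At the end, for the whole second after the job is handed in: the punch stands at rest in the stand hole it came from, within 6 mm of where it stood and within 0.08 rad of upright (distance of punch from where it was at the start of the episode below 0.006 m and angle between punch's own z axis and vertical below 0.08 rad and linear speed of punch below 0.02 m/s); the robot touches nothing.
It fails at once if the punch is forced against the jig or strap with more than 25 N (contact force between punch and jig above 25 N).
It fails at once if the robot strikes the jig (contact force between any of the fingers, the arm and jig above 15 N).
It fails at once if the drift or the awl is pushed out of place (over 20 mm) (distance of any of drift, awl from where it was at the start of the episode above 0.02 m).
It fails at once if other gear on the bench or turntable is moved by more than 30 mm (distance of any of case, grip_ring, carabiner, mug, tape_roll, screwdriver from where it was at the start of the episode above 0.03 m).
It also fails if it takes over 64 s, if anything falls off the work surface, if the arm or the gripper's body presses on something with over 40 N, if the wrist force passes 120 N, or if a joint passes its speed limit or range.

ROBOT

A 7-joint arm with a two-finger parallel gripper is mounted at the origin on the work surface. World frame = base frame: x ahead of the robot, y to its left, z up, the work surface at z = 0. Lengths are in mm, angles in rad, forces in N, time in s.
With the tool pointing down it reaches from about 425 to 975 mm from the base axis. Payload 16.7 kg.
Tool frame: the origin (TCP) lies on the centre line of the jaws, within the pads' length; the fingertips stand 14 mm ahead of it and the grasp point (between the pads) lies 5 mm behind it; z points along the fingers, y is the direction in which the jaws open and shut (so a half turn about z gives the same grasp; the last joint's range is limited). The gripper opens to 85 mm and grips with 20 to 120 N. Pads are 22 mm wide; open, the fingers measure 114 mm over their backs; the gripper's body (76 mm by 85 mm) begins 54 mm behind the grasp point. The pads swing forward as they close: fully open they stand 13 mm farther back than shut.
Start: joints at [-1.373, 0.426, 0.074, 1.606, -0.034, 1.111, -0.067], TCP at [229.43, 634.775, 245.302] pointing down, gripper open.
Joint ranges: [-2.85, 2.85], [-0.5, 2.14], [-1.23, 1.37], [0.21, 2.46], [-1.02, 4.16], [0.16, 2.05], [-2.73, 2.73]. Speed limits (rad/s): [1.89, 1.89, 2.39, 2.39, 3.01, 3.01, 3.01].

INTERFACE

Orientations are given as a 3x3 rotation matrix whose columns are the frame's x, y, z axes.
In Python, from station import * gives the robot as it stands. The module is installed in compiled form; this text tells all that it offers.
- The arm moves only by the shell command python3 -m jog 'ROWS' [FORCE]. ROWS is JSON, a list of rows, each a list of 7 numbers: the shift along the world's x, y, z in m, then the turn, a rotation vector about the world's x, y, z in degrees, then the opening, from 0 (shut) to 1 (fully open). A call has exactly 5 rows; each row shifts and turns the commanded pose from where the row before left it; what a row does not reach is not made up. A row lasts 1/12 s, in which the tool goes at most 41.7 mm and 7.16 degrees, less where a joint would pass 70% of its speed; a pose out of reach is approached as far as the arm can. A call is refused whole if a number of a shift passes 0.0417 or a number of a turn 7.16, either way. A call with a gripper value outside its range is refused whole. The fingers move at their own pace and stop on an object; FORCE is the grip in N (left out, the last holds). Time passes only in rows, so rows that do not move let the fingers close, or fill a call up. It gives the time, the measured TCP pose, the force and the opening at its end, in the units of the state.
- get_state(): the state, without advancing time (a new reading comes with each control period).
- snapshot(name): name is "side" or "top" or "wrist"; returns (picture, depth): 420x560x3 uint8, red, green, blue; 420x560 float32, mm along the optical axis (not along the pixel's ray), 0 where there is no reading.
- get_calibration(name): a dict with "fx", "fy", "cx", "cy" (pixels), "rvec" (rotation vector, rad) and "tvec" (3), from world to camera coordinates, as OpenCV has them. Camera axes: x right, y down, z forward; pixel columns grow to the right and rows downward; lengths in mm; the calibration is good to about 2 mm. A picture is of the moment at which its call begins: read the wrist's pose just before it. get_calibration takes no time and is no camera call; for the wrist camera it gives the pose at the moment of the call.
- sign_off(): hands the job in, once; it reports no verdict.
The state is a dict: "t": time; "qpos": joint angles; "dq": joint speeds; "effort": joint torques, N m; "ee_pos": TCP position; "ee_rot": TCP orientation; "wrist_force": force on the tool from outside, world axes, zero at the start; "moment": the same for the moment, N m; "grip_width": finger opening in mm.
Only numpy, scipy, OpenCV 4.12 (cv2) and the standard library are available. Lean on these libraries where they do the work, as an engineer would, in place of code of your own. Each camera call takes 0.05 s, during which the arm holds its last target. There are 200 camera calls.

## Working session

There is one attempt and no reset: what is moved stays moved. The work goes in short steps, Python scripts to look and compute and a shell command to move; the robot and the scene stay as the last step left them, time stands still between calls to the robot, and variables do not carry over. Pictures are saved under pics/ and viewed, about 8 in all and at most 12, crops included, and the job is handed in when it is done.

```bash
mkdir -p pics; cat > h.py <<'E'
from station import *
import numpy as np, cv2
def cal(n):
    c=get_calibration(n); R=cv2.Rodrigues(np.array(c["rvec"],float))[0]; t=np.array(c["tvec"],float).ravel()
    return c,R,t
def plane(C,u,v,z):
    c,R,t=C; d=R.T@np.array([(u-c["cx"])/c["fx"],(v-c["cy"])/c["fy"],1]); o=-R.T@t
    return o+d*(z-o[2])/d[2]
def cloud(C,D):
    c,R,t=C; v,u=np.mgrid[:D.shape[0],:D.shape[1]]
    P=np.stack([(u-c["cx"])/c["fx"]*D,(v-c["cy"])/c["fy"]*D,D],-1)
    return (P-t)@R
def proj(C,P):
    c,R,t=C; p=R@np.asarray(P,float)+t
    return p[0]/p[2]*c["fx"]+c["cx"],p[1]/p[2]*c["fy"]+c["cy"]
def shot(n):
    C=cal(n); p,d=snapshot(n); np.savez("last_%s.npz"%n,p=p,d=d); return C,p,d
def save(n,p): cv2.imwrite("pics/"+n,p[...,::-1])
E
python3 - <<'E'
from h import *
s=get_state(); print(s["t"],s["ee_pos"],s["ee_rot"],s["wrist_force"],s["grip_width"])
for n in("top","side"):
    C,p,d=shot(n); save(n+"0.png",p); print(n,C[0])
E
```

```text
0.0 [229.33302545 634.41875024 244.56761003] [[-9.40455930e-01  3.39915476e-01 -3.37599403e-04]
 [ 3.39915620e-01  9.40455034e-01 -1.30391011e-03]
 [-1.25722168e-04 -1.34102531e-03 -9.99999093e-01]] [-0.24220875  0.33304809  0.29181263] 85.26327069847038
top {'fx': 387.487046100877, 'fy': 387.487046100877, 'cx': 284.2646204307365, 'cy': 206.2943214617439, 'rvec': array([ 2.150983  , -2.17378956,  0.1258515 ]), 'tvec': array([   6.95590203,  664.83986118, 1083.88461128])}
side {'fx': 411.4354694547398, 'fy': 411.4354694547398, 'cx': 284.1181080438688, 'cy': 205.62436074691354, 'rvec': array([ 2.25107861, -0.47405005,  0.202689  ]), 'tvec': array([-588.14742463,  236.75746056,  841.79162253])}
```

View pics/top0.png

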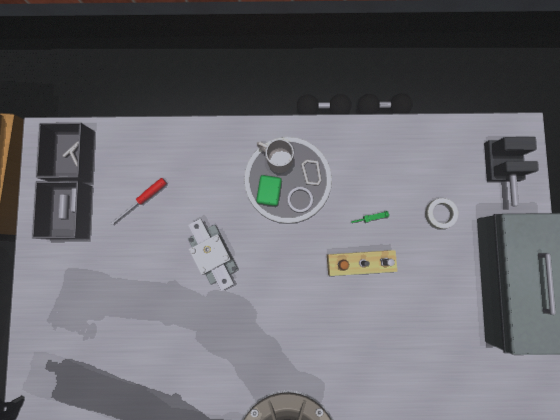

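View pics/side0.png

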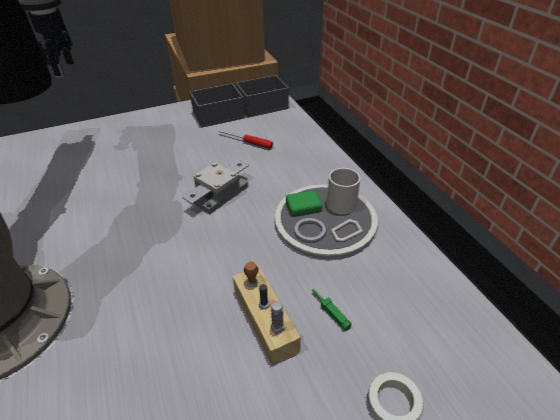

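The top view shows the jig at about (210,252) with its brass ring near (207,250). The stand is at (363,263), holding a brown awl (344,265), a dark drift (365,264) and a grey tool that is probably the punch (388,263). The green look-alike lies at (375,217). The side view agrees: the grey capped tool at (277,316) is at the stand end away from the awl.

```bash
python3 - <<'E'
from h import *
z=np.load("last_top.npz"); p=z["p"]; d=z["d"]; C=cal("top"); W=cloud(C,d)
print("tcp px",proj(C,[229,634,245]))
for n,(u,v),h in [("awl",(344,265),107),("drift",(365,264),108),("punch",(388,263),126),("hole",(207,250),64)]: print(n,plane(C,u,v,h).round(1),W[v,u].round(1))
hsv=cv2.cvtColor(p,cv2.COLOR_RGB2HSV)
# stand: yellow
m=cv2.inRange(hsv,(15,80,80),(35,255,255)); m[:, :300]=0; m[:240]=0; m[300:]=0;m[:,420:]=0
r=cv2.minAreaRect(cv2.findNonZero(m)); b=cv2.boxPoints(r); print("stand",r,[plane(C,*q,52)[:2].round(1) for q in b])
# brass
m=cv2.inRange(hsv,(12,70,60),(40,255,255)); m[:,:190]=0;m[:,235:]=0;m[:225]=0;m[285:]=0
q=cv2.findNonZero(m)
if q is not None: q=q[:,0]; print("brass",q.tolist()[:40],plane(C,*q.mean(0),64).round(1))
print("screws/jig height", W[245:260,203:218,2].round(0)[::5,::5])
g=cv2.inRange(W[...,2],54,76); g[:,:180]=0;g[:,250:]=0;g[:210]=0;g[300:]=0
r=cv2.minAreaRect(cv2.findNonZero(g)); print(r,[plane(C,*q,64)[:2].round(1) for q in cv2.boxPoints(r)])
a=cv2.resize(p[215:295,175:245],None,fx=5,fy=5,interpolation=cv2.INTER_CUBIC); b=cv2.resize(p[235:290,320:400],None,fx=5,fy=5,interpolation=cv2.INTER_CUBIC)
o=np.zeros((400,750,3),np.uint8); o[:400,:350]=a; o[:275,350:750]=b; save("crop1.png",o)
E
```

```text
tcp px (np.float64(2.6316633451522193), np.float64(392.3669151070196))
awl [ 497.4 -157.8  107. ] [ 497.5 -157.5  109.1]
drift [ 499.5 -213.8  108. ] [ 499.4 -214.   107.1]
punch [ 502.1 -270.6  126. ] [ 502.1 -270.4  126.5]
hole [541.3 217.1  64. ] [541.4 220.3  47.6]
stand ((361.96417236328125, 262.37347412109375), (20.652027130126953, 67.31876373291016), 86.72950744628906) [array([ 526.6, -121.3]), array([ 535.3, -311.4]), array([ 477.8, -312.2]), array([ 469.2, -123.3])]
brass [[207, 246], [208, 246], [209, 247], [204, 248], [204, 250], [205, 252]] [546.4 219.5  64. ]
screws/jig height [[65. 64. 64.]
 [65. 49. 66.]
 [68. 67. 64.]]
((207.30003356933594, 249.10003662109375), (39.80200958251953, 32.64659118652344), 63.43495178222656) [array([573.7, 282.5]), array([613.9, 201.1]), array([514. , 150.5]), array([474.8, 231.2])]
```

View pics/crop1.png

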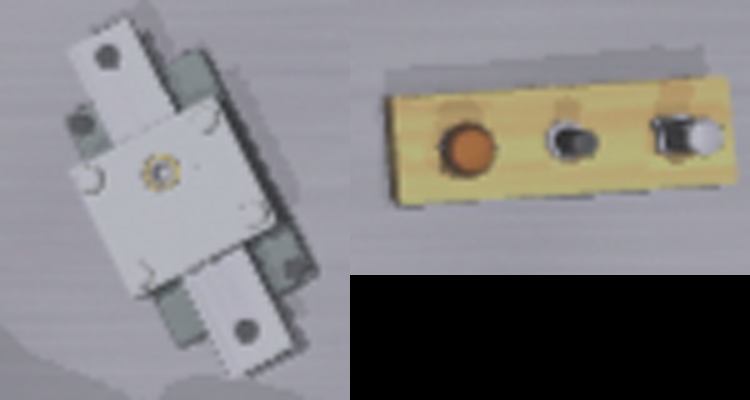

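The crop confirms the brass ring on the jig at top-view pixel (207,249.5), so the mouth is near (542,217). The grey tool at the stand's -y end shows a square shoulder, so it's the punch. Next I move over the jig, turning the jaws towards world x, and take a wrist look on the way.

```bash
for i in 1; do
python3 -m jog '[[0.02,-0.028,0,0,0,-4.7,1],[0.02,-0.028,0,0,0,-4.7,1],[0.02,-0.028,0,0,0,-4.7,1],[0.02,-0.028,0,0,0,-4.7,1],[0.02,-0.028,0,0,0,-4.7,1]]'
python3 -m jog '[[0.02,-0.028,0,0,0,-4.7,1],[0.02,-0.028,0,0,0,-4.7,1],[0.02,-0.028,0,0,0,-4.7,1],[0.02,-0.028,0,0,0,-4.7,1],[0.02,-0.028,0,0,0,-4.7,1]]'
python3 -m jog '[[0.02,-0.028,0,0,0,-4.7,1],[0.02,-0.028,0,0,0,-4.7,1],[0.02,-0.028,0,0,0,-4.7,1],[0.02,-0.028,0,0,0,-4.7,1],[0,0,0,0,0,0,1]]'
done
python3 - <<'E'
from h import *
s=get_state(); print(s["ee_pos"].round(1),s["ee_rot"].round(3),s["qpos"].round(2))
C,p,d=shot("wrist"); save("w1.png",p); print(-C[1].T@C[2],C[1][2],C[0]["fx"])
print(proj(C,[542,217,64]),proj(C,s["ee_pos"]))
np.savez("w1cal.npz",R=C[1],t=C[2],fx=C[0]["fx"],cx=C[0]["cx"],cy=C[0]["cy"])
E
```

```text
t: 0.52
ee_pos: [330.0, 493.2, 245.0]
ee_rot: [[-0.724, 0.69, -0.0], [0.69, 0.724, -0.0], [-0.0, -0.001, -1.0]]
wrist_force: [1.1, -0.1, -0.2]
grip_width: 85.4
t: 0.93
ee_pos: [430.0, 353.1, 245.2]
ee_rot: [[-0.389, 0.921, -0.0], [0.921, 0.389, -0.0], [0.0, -0.0, -1.0]]
wrist_force: [0.2, 0.4, 0.8]
grip_width: 85.2
t: 1.35
ee_pos: [512.7, 236.4, 245.5]
ee_rot: [[-0.063, 0.998, 0.001], [0.998, 0.063, -0.002], [-0.002, 0.001, -1.0]]
wrist_force: [-0.3, -0.0, -0.6]
grip_width: 85.7
[512.7 236.4 245.5] [[-0.063  0.998  0.001]
 [ 0.998  0.063 -0.002]
 [-0.002  0.001 -1.   ]] [-0.94  0.26  0.47  1.88 -0.14  1.03 -0.35]
[508.02716407 315.62932462 374.80545531] [ 0.02071217 -0.31277313 -0.94960201] 371.2594663765928
(np.float64(308.3247983794739), np.float64(209.95516142366247)) (np.float64(276.21712238745397), np.float64(299.88788380475546))
```

View pics/w1.png

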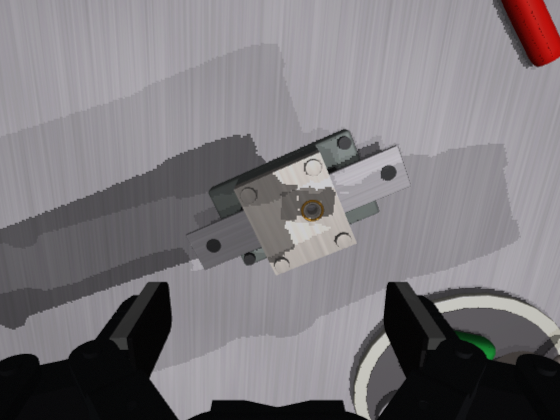

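The wrist view shows the jig, with the brass ring at (312,209) matching the prediction (308,210). Now on to the punch.

```bash

python3 -m jog '[[0,-0.039,0,0,0,0,1],[0,-0.039,0,0,0,0,1],[0,-0.039,0,0,0,0,1],[0,-0.039,0,0,0,0,1],[0,-0.039,0,0,0,0,1]]' | head -2
python3 -m jog '[[0,-0.039,0,0,0,0,1],[0,-0.039,0,0,0,0,1],[0,-0.039,0,0,0,0,1],[0,-0.039,0,0,0,0,1],[0,-0.039,0,0,0,0,1]]' | head -2
python3 -m jog '[[-0.01,-0.039,-0.01,0,0,0,1],[0,-0.039,-0.01,0,0,0,1],[0,-0.033,0,0,0,0,1],[0,0,0,0,0,0,1],[0,0,0,0,0,0,1]]'
python3 - <<'E'
from h import *
z=np.load("last_wrist.npz"); p=z["p"]; k=np.load("w1cal.npz"); C1=({"fx":k["fx"],"fy":k["fx"],"cx":k["cx"],"cy":k["cy"]},k["R"],k["t"])
hsv=cv2.cvtColor(p,cv2.COLOR_RGB2HSV)
m=cv2.inRange(hsv,(8,90,40),(30,255,255)); m[:190]=0;m[230:]=0;m[:,:290]=0;m[:,335:]=0
q=cv2.findNonZero(m); print(len(q)); e=cv2.fitEllipse(cv2.convexHull(q)); print(e, plane(C1,*e[0],64).round(1))
s=get_state(); print(s["ee_pos"].round(1),s["ee_rot"].round(3))
C,p,d=shot("wrist"); save("w2.png",p)
np.savez("w2cal.npz",R=C[1],t=C[2],fx=C[0]["fx"],cx=C[0]["cx"],cy=C[0]["cy"])
print(proj(C,[502,-271,126]),proj(C,[502,-271,64]))
W=cloud(C,d); h=W[...,2]; m=(h>118)&(h<130)&(abs(W[...,0]-502)<30)&(abs(W[...,1]+271)<30)
print("cap",m.sum(),W[m].mean(0),np.median(h[m]))
E
```

```text
t: 1.82
ee_pos: [508.8, 46.9, 245.2]
t: 2.23
ee_pos: [509.2, -148.1, 245.3]
t: 2.65
ee_pos: [498.9, -259.5, 224.9]
ee_rot: [[-0.073, 0.997, -0.001], [0.997, 0.073, -0.0], [-0.0, -0.001, -1.0]]
wrist_force: [-0.6, 1.3, -0.3]
grip_width: 85.4
156
((311.9149475097656, 210.0056610107422), (21.105546951293945, 22.778095245361328), 81.77359771728516) [545.2 217.1  64. ]
[ 498.9 -259.5  224.9] [[-0.073  0.997 -0.001]
 [ 0.997  0.073 -0.   ]
 [-0.    -0.001 -1.   ]]
(np.float64(280.1582303402915), np.float64(235.13099698296338)) (np.float64(279.6681899921608), np.float64(207.07549422220532))
cap 700 [ 505.88686667 -276.70514927  125.87353868] 126.53089802417611
```

View pics/w2.png

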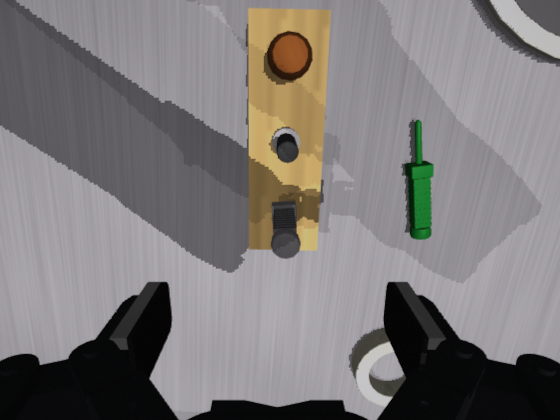

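The wrist view shows the awl (290,55), the round drift (287,147) and the square punch, with its cap at (286,243) and shoulder at (284,208). Its faces line up with the jaws.

```bash
python3 - <<'E'
from h import *
z=np.load("last_wrist.npz"); p=z["p"];d=z["d"]; k=np.load("w2cal.npz"); C=({"fx":k["fx"],"fy":k["fx"],"cx":k["cx"],"cy":k["cy"]},k["R"],k["t"])
W=cloud(C,d); h=W[...,2]
near=(abs(W[...,0]-506)<25)&(abs(W[...,1]+276)<30)
m=((h>123.5)&(h<130)&near).astype(np.uint8)
e=cv2.minEnclosingCircle(cv2.findNonZero(m)); print("cap",e,plane(C,*e[0],126).round(1))
m=((h>58)&(h<68)&near).astype(np.uint8); q=cv2.findNonZero(m); 
r=cv2.minAreaRect(q); print("shoulder",len(q),r,[plane(C,*b,64)[:2].round(1) for b in cv2.boxPoints(r)])
m=((h>66)&(h<112)&near); print("grip front pts", W[m][:,0].min(),W[m][:,0].max(),np.median(W[m],0))
s=get_state(); a=s["ee_pos"]; print(a)
E
```

```text
cap ((285.5, 244.5), 14.57748031616211) [ 506.1 -277.4  126. ]
shoulder 191 ((283.98309326171875, 214.3058319091797), (23.389995574951172, 24.342918395996094), 85.03025817871094) [array([ 494.6, -268.7]), array([ 514.2, -265.4]), array([ 517.6, -285.4]), array([ 497.6, -288.8])]
grip front pts 495.770485354257 513.2462014024211 [ 505.07694568 -270.72606227   91.66992011]
[ 499.3818161  -257.88842885  224.88439247]
```

```bash

python3 -m jog '[[0.0066,-0.0189,-0.01,0,0,0,1],[0,0,-0.035,0,0,0,1],[0,0,-0.035,0,0,0,1],[0,0,-0.035,0,0,0,1],[0,0,-0.024,0,0,0,1]]' 
python3 -m jog '[[0,0,0,0,0,0,0.5],[0,0,0,0,0,0,0.4],[0,0,0,0,0,0,0.4],[0,0,0,0,0,0,0.4],[0,0,0,0,0,0,0.4]]' 
python3 - <<'E'
from h import *
s=get_state(); print(s["ee_pos"].round(1))
C,p,d=shot("wrist"); save("w3.png",p); print(proj(C,s["ee_pos"]),proj(C,[506,-277,126]))
E
```

```text
t: 3.12
ee_pos: [505.9, -274.2, 83.5]
ee_rot: [[-0.079, 0.997, -0.002], [0.997, 0.079, 0.002], [0.002, -0.002, -1.0]]
wrist_force: [-0.2, 0.3, -0.2]
grip_width: 85.5
t: 3.53
ee_pos: [507.0, -277.1, 87.9]
ee_rot: [[-0.076, 0.997, 0.002], [0.997, 0.076, -0.0], [-0.001, 0.002, -1.0]]
wrist_force: [-0.4, -0.1, 0.4]
grip_width: 34.1
[ 507.  -277.1   87.9]
(np.float64(276.1101916218024), np.float64(299.7979065381651)) (np.float64(272.7557187079713), np.float64(367.32051441942883))
```

View pics/w3.png

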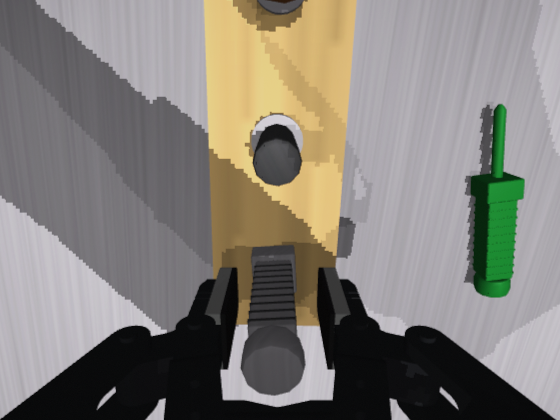

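The punch (cap (273,361), grip around x=272) is centred between the pads (inner edges 237 and 317) and square to them. Closing now.

```bash

python3 -m jog '[[0,0,0,0,0,0,0.3],[0,0,0,0,0,0,0.2],[0,0,0,0,0,0,0],[0,0,0,0,0,0,0],[0,0,0,0,0,0,0]]' 70
python3 -m jog '[[0,0,0,0,0,0,0],[0,0,0,0,0,0,0],[0,0,0,0,0,0,0],[0,0,0,0,0,0,0],[0,0,0,0,0,0,0]]' 
python3 - <<'E'
from h import *
s=get_state(); print(s["ee_pos"].round(1),s["wrist_force"])
C,p,d=shot("wrist"); save("w4.png",p)
W=cloud(C,d); h=W[...,2]; near=(abs(W[...,0]-506)<25)&(abs(W[...,1]+276)<30)
m=((h>123)&(h<130)&near).astype(np.uint8)
e=cv2.minEnclosingCircle(cv2.findNonZero(m)); print("cap",e,plane(C,*e[0],126).round(1))
m=((h>58)&(h<69)&near).astype(np.uint8); q=cv2.findNonZero(m); r=cv2.minAreaRect(q);print("shoulder",len(q),cv2.boundingRect(q),r)
E
```

```text
t: 4.0
ee_pos: [506.3, -277.1, 86.9]
ee_rot: [[-0.075, 0.997, 0.001], [0.997, 0.075, 0.0], [0.0, 0.001, -1.0]]
wrist_force: [-1.9, 3.0, 9.4]
grip_width: 15.4
t: 4.42
ee_pos: [506.2, -277.2, 86.9]
ee_rot: [[-0.075, 0.997, 0.001], [0.997, 0.075, 0.0], [0.0, 0.001, -1.0]]
wrist_force: [-2.4, 1.8, 8.3]
grip_width: 15.3
[ 506.2 -277.2   86.9] [-2.38657946  1.84822255  8.33776525]
cap ((276.5, 366.5), 88.0143051147461) [ 506.3 -275.8  126. ]
shoulder 642 (255, 248, 44, 18) ((276.5, 256.5), (17.0, 43.0), 90.0)
```

Gripped at 15.3 mm width, with the shoulder centred on the TCP column. I lift straight up and carry the punch over to just short of the jig.

```bash

python3 -m jog '[[0,0,0.01,0,0,0,0],[0,0,0.02,0,0,0,0],[0,0,0.025,0,0,0,0],[0,0,0.025,0,0,0,0],[0,0,0.02,0,0,0,0]]'
python3 -m jog '[[0.001,0.02,0,0,0,0,0],[0.003,0.03,0,0,0,0,0],[0.003,0.038,0,0,0,0,0],[0.003,0.038,0,0,0,0,0],[0.003,0.038,0,0,0,0,0]]' | head -2
python3 -m jog '[[0.003,0.038,0,0,0,0,0],[0.003,0.038,0,0,0,0,0],[0.003,0.038,0,0,0,0,0],[0.003,0.038,0,0,0,0,0],[0.003,0.038,0,0,0,0,0]]' | head -2
python3 -m jog '[[0.003,0.038,0,0,0,0,0],[0.003,0.038,0,0,0,0,0],[0.003,0.034,0,0,0,0,0],[0.002,0.03,0,0,0,0,0],[0,0.01,0,0,0,0,0]]' | head -2
python3 -m jog '[[0,0,0,0,0,0,0],[0,0,0,0,0,0,0],[0,0,0,0,0,0,0],[0,0,0,0,0,0,0],[0,0,0,0,0,0,0]]'
python3 - <<'E'
from h import *
s=get_state(); print(s["ee_pos"].round(1))
C,p,d=shot("wrist"); save("w5.png",p); np.savez("w5cal.npz",R=C[1],t=C[2],fx=C[0]["fx"],cx=C[0]["cx"],cy=C[0]["cy"])
e=s["ee_pos"]; print("tip",proj(C,e+[0,0,-74.7]),"shoulder",proj(C,e+[0,0,-34.7]),"hole",proj(C,[545.2,217.1,64]))
E
```

```text
t: 4.88
ee_pos: [505.8, -277.5, 188.4]
ee_rot: [[-0.075, 0.997, 0.0], [0.997, 0.075, -0.0], [-0.0, 0.0, -1.0]]
wrist_force: [0.7, 0.4, -3.1]
grip_width: 15.7
t: 5.3
ee_pos: [518.6, -111.8, 186.8]
t: 5.72
ee_pos: [533.7, 78.6, 186.9]
t: 6.13
ee_pos: [544.5, 232.1, 186.5]
t: 6.55
ee_pos: [545.2, 225.6, 186.5]
ee_rot: [[-0.074, 0.997, 0.0], [0.997, 0.074, 0.0], [0.0, 0.0, -1.0]]
wrist_force: [0.5, -1.0, -2.5]
grip_width: 15.2
[545.2 225.6 186.5]
tip (np.float64(276.55594727987204), np.float64(231.81820231662155)) shoulder (np.float64(276.4265795053928), np.float64(261.57443841135523)) hole (np.float64(275.8027598882471), np.float64(218.730702139595))
```

View pics/w5.png

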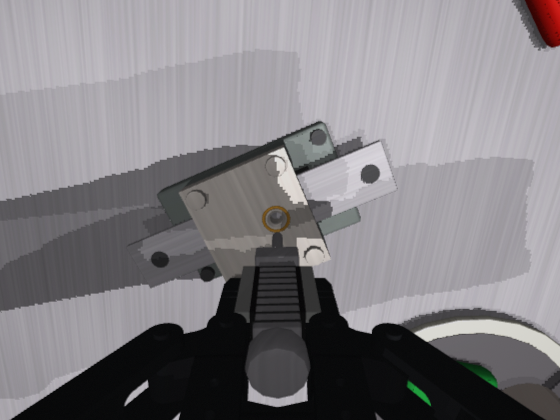

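The wrist view shows the plunger point at about (278,233) and the brass ring centred at about (276,217), both close to prediction. I'll measure each finely.

```bash
python3 - <<'E'
from h import *
z=np.load("last_wrist.npz"); p=z["p"];d=z["d"]; k=np.load("w5cal.npz"); C=({"fx":k["fx"],"fy":k["fx"],"cx":k["cx"],"cy":k["cy"]},k["R"],k["t"])
hsv=cv2.cvtColor(p,cv2.COLOR_RGB2HSV)
m=cv2.inRange(hsv,(8,90,40),(30,255,255)); m[:195]=0;m[240:]=0;m[:,:255]=0;m[:,300:]=0
e=cv2.fitEllipse(cv2.convexHull(cv2.findNonZero(m))); H=plane(C,*e[0],64); print("ring",e,H.round(2))
W=cloud(C,d); h=W[...,2]
near=(h>95)&(h<150); near[:,:262]=0;near[:,292:]=0;near[:222]=0;near[262:]=0
for r in range(224,262,2):
    c=np.nonzero(near[r])[0]; print(r,(c.min(),c.max(),c.mean(),h[r,c].mean().round(1)) if len(c) else None)
for uv in[(277,231),(277,232),(277,233)]: print(uv,plane(C,*uv,111.8).round(2))
save("w5c.png",cv2.resize(p[195:265,240:315],None,fx=8,fy=8,interpolation=cv2.INTER_CUBIC))
E
```

```text
ring ((275.6881103515625, 218.67974853515625), (26.23336410522461, 27.80752944946289), 88.23583221435547) [545.12 217.13  64.  ]
224 None
226 None
228 None
230 None
232 (np.int64(277), np.int64(277), np.float64(277.0), np.float64(115.9))
234 (np.int64(273), np.int64(281), np.float64(277.0), np.float64(117.8))
236 (np.int64(273), np.int64(282), np.float64(277.5), np.float64(120.2))
238 (np.int64(272), np.int64(282), np.float64(277.0), np.float64(122.9))
240 (np.int64(272), np.int64(282), np.float64(277.0), np.float64(125.9))
242 (np.int64(272), np.int64(282), np.float64(277.0), np.float64(128.7))
244 (np.int64(272), np.int64(282), np.float64(277.0), np.float64(131.8))
246 (np.int64(272), np.int64(282), np.float64(277.0), np.float64(134.6))
248 None
250 None
252 None
254 None
256 None
258 None
260 None
(277, 231) [545.42 226.11 111.8 ]
(277, 232) [545.47 225.49 111.8 ]
(277, 233) [545.52 224.86 111.8 ]
```

View pics/w5c.png

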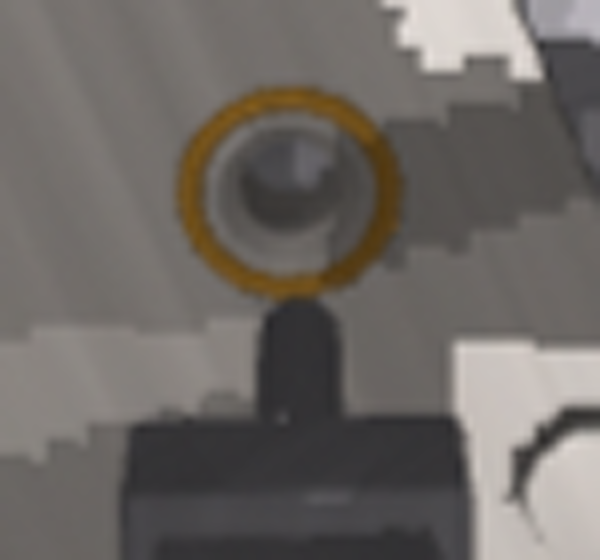

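```bash
python3 - <<'E'
from h import *
z=np.load("last_wrist.npz"); d=z["d"]; k=np.load("w5cal.npz"); C=({"fx":k["fx"],"fy":k["fx"],"cx":k["cx"],"cy":k["cy"]},k["R"],k["t"])
W=cloud(C,d)
for r in range(234,247,3): print(r,W[r,275:280].mean(0).round(1))
print(-C[1].T@C[2])
E
python3 -m jog '[[0,-0.007,-0.005,0,0,0,0],[0,0,-0.012,0,0,0,0],[0,0,-0.012,0,0,0,0],[0,0,-0.008,0,0,0,0],[0,0,0,0,0,0,0]]'
python3 -m jog '[[0,0,0,0,0,0,0],[0,0,0,0,0,0,0],[0,0,0,0,0,0,0],[0,0,0,0,0,0,0],[0,0,0,0,0,0,0]]'
python3 - <<'E'
from h import *
s=get_state(); print(s["ee_pos"].round(1))
C,p,d=shot("wrist"); np.savez("w6cal.npz",R=C[1],t=C[2],fx=C[0]["fx"],cx=C[0]["cx"],cy=C[0]["cy"])
u,v=map(int,proj(C,[545.1,217.1,64])); print(u,v,"tip pred",proj(C,s["ee_pos"]+[0,0,-74.7]))
save("w6c.png",cv2.resize(p[v-40:v+40,u-45:u+45],None,fx=7,fy=7,interpolation=cv2.INTER_CUBIC))
E
```

```text
234 [545.4 226.8 118.5]
237 [545.4 226.9 123.2]
240 [545.4 226.8 127.3]
243 [545.4 227.  132. ]
246 [545.4 226.9 135.7]
[539.78076101 304.54320301 315.98667049]
t: 7.02
ee_pos: [543.9, 219.4, 146.7]
ee_rot: [[-0.075, 0.997, -0.003], [0.997, 0.075, -0.002], [-0.002, -0.003, -1.0]]
wrist_force: [-0.9, 0.2, -2.7]
grip_width: 15.1
t: 7.43
ee_pos: [545.2, 220.0, 149.7]
ee_rot: [[-0.076, 0.997, 0.0], [0.997, 0.076, 0.0], [0.0, 0.001, -1.0]]
wrist_force: [-1.0, -1.1, -2.7]
grip_width: 15.2
[545.2 220.  149.7]
276 229 tip pred (np.float64(276.5113200163913), np.float64(231.88613895620438))
```

View pics/w6c.png

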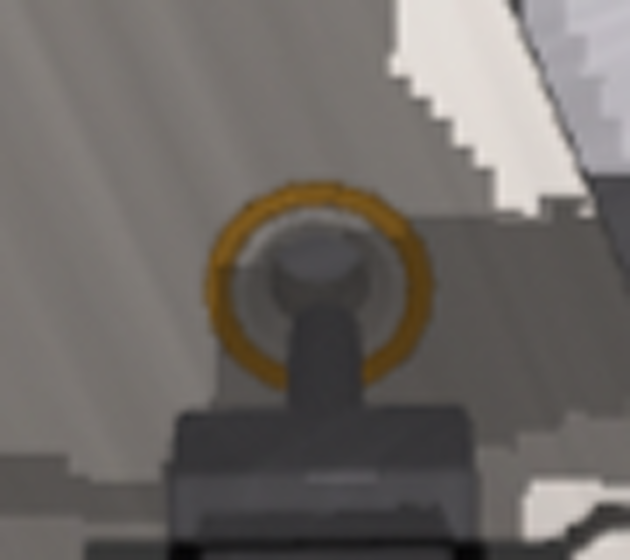

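The crop shows the plunger silhouette's top at about (277.4,233.3) against the ring centre (276.9,230.0). Allowing for the 11 mm height difference and the taper, the tip is on the hole axis to within about 0.5 mm. Going in.

```bash

python3 -m jog '[[0,0,-0.0024,0,0,0,0],[0,0,-0.0024,0,0,0,0],[0,0,-0.0024,0,0,0,0],[0,0,-0.0024,0,0,0,0],[0,0,-0.0024,0,0,0,0]]'
python3 -m jog '[[0,0,-0.0024,0,0,0,0],[0,0,-0.0024,0,0,0,0],[0,0,-0.0024,0,0,0,0],[0,0,-0.0024,0,0,0,0],[0,0,-0.0024,0,0,0,0]]'
python3 -m jog '[[0,0,-0.0005,0,0,0,0],[0,0,-0.0005,0,0,0,0],[0,0,-0.0005,0,0,0,0],[0,0,0,0,0,0,0],[0,0,0,0,0,0,0]]'
```

```text
t: 7.9
ee_pos: [545.0, 219.8, 136.9]
ee_rot: [[-0.075, 0.997, -0.0], [0.997, 0.075, -0.0], [-0.0, -0.0, -1.0]]
wrist_force: [-0.3, 0.2, -3.2]
grip_width: 15.4
t: 8.32
ee_pos: [545.0, 219.9, 125.0]
ee_rot: [[-0.075, 0.997, -0.0], [0.997, 0.075, 0.0], [0.0, -0.0, -1.0]]
wrist_force: [-0.0, 0.1, -2.8]
grip_width: 15.3
t: 8.73
ee_pos: [545.1, 219.9, 123.9]
ee_rot: [[-0.075, 0.997, 0.0], [0.997, 0.075, 0.0], [0.0, 0.0, -1.0]]
wrist_force: [-0.4, 0.1, -2.2]
grip_width: 15.2
```

```bash

python3 -m jog '[[0,0,-0.0004,0,0,0,0],[0,0,-0.0004,0,0,0,0],[0,0,-0.0004,0,0,0,0],[0,0,-0.0004,0,0,0,0],[0,0,-0.0004,0,0,0,0]]' | grep -E "pos|wrist"
python3 -m jog '[[0,0,-0.0004,0,0,0,0],[0,0,-0.0004,0,0,0,0],[0,0,-0.0004,0,0,0,0],[0,0,-0.0004,0,0,0,0],[0,0,-0.0004,0,0,0,0]]' | grep -E "pos|wrist"
```

```text
ee_pos: [545.1, 219.9, 121.9]
wrist_force: [-0.5, 0.7, 1.0]
ee_pos: [545.1, 219.9, 119.8]
wrist_force: [-1.1, -0.1, 2.1]
```

```bash

python3 -m jog '[[0,0,-0.0004,0,0,0,0],[0,0,-0.0004,0,0,0,0],[0,0,-0.0004,0,0,0,0],[0,0,-0.0004,0,0,0,0],[0,0,0,0,0,0,0]]' | grep -E "pos|wrist"
python3 -m jog '[[0,0,-0.0002,0,0,0,0],[0,0,-0.0002,0,0,0,0],[0,0,-0.0002,0,0,0,0],[0,0,-0.0002,0,0,0,0],[0,0,0,0,0,0,0]]' | grep -E "pos|wrist"
```

```text
ee_pos: [545.1, 219.9, 118.2]
wrist_force: [-0.5, -0.5, 4.0]
ee_pos: [545.1, 219.9, 117.4]
wrist_force: [0.2, -0.1, 5.5]
```

```bash

python3 -m jog '[[0,0,-0.0002,0,0,0,0],[0,0,-0.0002,0,0,0,0],[0,0,-0.0002,0,0,0,0],[0,0,-0.0002,0,0,0,0],[0,0,0,0,0,0,0]]' | grep -E "pos|wrist"
```

```text
ee_pos: [545.1, 219.9, 116.7]
wrist_force: [0.1, -0.5, 5.8]
```

```bash

python3 -m jog '[[0,0,-0.0002,0,0,0,0],[0,0,-0.0002,0,0,0,0],[0,0,-0.0002,0,0,0,0],[0,0,0,0,0,0,0],[0,0,0,0,0,0,0]]' | grep -E "pos|wrist"
```

```text
ee_pos: [545.1, 219.9, 116.1]
wrist_force: [-1.3, 0.7, 5.8]
```

```bash

python3 -m jog '[[0,0,-0.0002,0,0,0,0],[0,0,-0.0002,0,0,0,0],[0,0,0,0,0,0,0],[0,0,0,0,0,0,0],[0,0,0,0,0,0,0]]' | grep -E "pos|wrist"
```

```text
ee_pos: [545.0, 219.9, 115.5]
wrist_force: [-0.1, 0.6, 0.1]
```

The force fell from 5.8 to 0.1, so the punch snapped. One short hold to confirm, then I ease off and lift.

```bash

python3 -m jog '[[0,0,0,0,0,0,0],[0,0,0,0,0,0,0],[0,0,0,0,0,0,0],[0,0,0,0,0,0,0],[0,0,0,0,0,0,0]]' | grep -E "pos|wrist"
python3 -m jog '[[0,0,0.002,0,0,0,0],[0,0,0.003,0,0,0,0],[0,0,0.004,0,0,0,0],[0,0,0.006,0,0,0,0],[0,0,0.008,0,0,0,0]]' | grep -E "pos|wrist"
python3 -m jog '[[0,0,0.01,0,0,0,0],[0,0,0.012,0,0,0,0],[0,0,0.012,0,0,0,0],[0,0,0.01,0,0,0,0],[0,0,0.004,0,0,0,0]]' | grep -E "pos|wrist"
python3 -m jog '[[0,0,0,0,0,0,0],[0,0,0,0,0,0,0],[0,0,0,0,0,0,0],[0,0,0,0,0,0,0],[0,0,0,0,0,0,0]]' | grep -E "t:|pos|wrist"
python3 - <<'E'
from h import *
s=get_state(); print(s["ee_pos"].round(1))
C,p,d=shot("wrist"); W=cloud(C,d); e=s["ee_pos"]
print("tip pred",proj(C,e+[0,0,-74.7]))
h=W[...,2]-e[2]; near=(h>-90)&(h<-36); near[:,:262]=0;near[:,292:]=0;near[:222]=0;near[262:]=0
for r in range(226,262,2):
    c=np.nonzero(near[r])[0]; print(r,(c.min(),c.max(),h[r,c].mean().round(1),(W[r,c]-e).mean(0).round(1)) if len(c) else None)
E
```

```text
ee_pos: [545.0, 219.9, 115.5]
wrist_force: [1.2, 0.1, 0.7]
ee_pos: [544.6, 219.7, 138.8]
wrist_force: [0.6, -0.2, -2.9]
ee_pos: [545.7, 220.2, 188.8]
wrist_force: [0.6, -0.6, -1.1]
t: 13.32
ee_pos: [544.8, 219.7, 186.1]
ee_rot: [[-0.075, 0.997, -0.001], [0.997, 0.075, -0.001], [-0.001, -0.001, -1.0]]
wrist_force: [-0.0, -0.5, -2.8]
[544.8 219.7 186.1]
tip pred (np.float64(276.62691514939576), np.float64(231.7632531956163))
226 None
228 None
230 None
232 (np.int64(277), np.int64(277), np.float64(-70.7), array([  0.1,   1.4, -70.7]))
234 (np.int64(273), np.int64(281), np.float64(-68.7), array([  0.2,   1. , -68.7]))
236 (np.int64(273), np.int64(282), np.float64(-66.0), array([  0.5,   0.9, -66. ]))
238 (np.int64(272), np.int64(282), np.float64(-63.2), array([  0.2,   0.7, -63.2]))
240 (np.int64(272), np.int64(282), np.float64(-60.3), array([  0.2,   0.7, -60.3]))
242 (np.int64(272), np.int64(282), np.float64(-57.6), array([  0.2,   0.7, -57.6]))
244 (np.int64(272), np.int64(282), np.float64(-54.9), array([  0.2,   0.7, -54.9]))
246 (np.int64(272), np.int64(282), np.float64(-52.2), array([  0.2,   0.6, -52.2]))
248 None
250 None
252 None
254 None
256 None
258 None
260 None
```

The snap is confirmed: pushing force back at about 3.5 N, and the plunger came out and re-cocked with the tip at the same place in the hand. Now I carry it back, a bit higher to clear the awl and drift, and check over the hole.

```bash

python3 -m jog '[[0,-0.015,0.02,0,0,0,0],[-0.003,-0.028,0.005,0,0,0,0],[-0.003,-0.038,0,0,0,0,0],[-0.003,-0.038,0,0,0,0,0],[-0.003,-0.038,0,0,0,0,0]]' | grep pos
python3 -m jog '[[-0.003,-0.038,0,0,0,0,0],[-0.003,-0.038,0,0,0,0,0],[-0.003,-0.038,0,0,0,0,0],[-0.003,-0.038,0,0,0,0,0],[-0.003,-0.038,0,0,0,0,0]]' | grep pos
python3 -m jog '[[-0.003,-0.038,0,0,0,0,0],[-0.003,-0.038,0,0,0,0,0],[-0.003,-0.036,0,0,0,0,0],[-0.003,-0.026,0,0,0,0,0],[0,-0.012,0,0,0,0,0]]' | grep pos
python3 -m jog '[[0,0,-0.015,0,0,0,0],[0,0,-0.015,0,0,0,0],[0,0,-0.015,0,0,0,0],[0,0,-0.005,0,0,0,0],[0,0,0,0,0,0,0]]' | grep pos
python3 -m jog '[[0,0,0,0,0,0,0],[0,0,0,0,0,0,0],[0,0,0,0,0,0,0],[0,0,0,0,0,0,0],[0,0,0,0,0,0,0]]'
python3 - <<'E'
from h import *
s=get_state(); print(s["ee_pos"].round(1))
C,p,d=shot("wrist"); np.savez("w7cal.npz",R=C[1],t=C[2],fx=C[0]["fx"],cx=C[0]["cx"],cy=C[0]["cy"])
u,v=map(int,proj(C,[506,-277,52])); print(u,v,"hole pred at stand top",proj(C,s["ee_pos"]*[1,1,0]+[0,0,52]),"tip pred",proj(C,s["ee_pos"]+[0,0,-74.7]))
save("w7c.png",cv2.resize(p[v-40:v+40,u-45:u+45],None,fx=7,fy=7,interpolation=cv2.INTER_CUBIC))
E
```

```text
ee_pos: [532.6, 61.4, 211.5]
ee_pos: [517.5, -128.9, 211.6]
ee_pos: [504.5, -281.3, 211.7]
ee_pos: [505.5, -276.5, 160.4]
t: 15.45
ee_pos: [506.3, -277.1, 162.1]
ee_rot: [[-0.076, 0.997, 0.001], [0.997, 0.076, -0.0], [-0.0, 0.001, -1.0]]
wrist_force: [0.3, 0.1, -2.0]
grip_width: 14.9
[ 506.3 -277.1  162.1]
276 212 hole pred at stand top (np.float64(276.54602175193133), np.float64(212.97667185969112)) tip pred (np.float64(276.4882393457134), np.float64(231.82823866361704))
```

View pics/w7c.png

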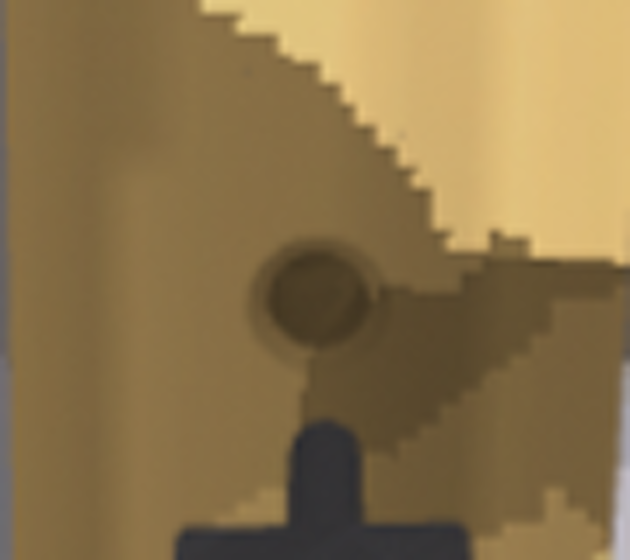

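The crop shows the empty stand hole at (276.4,215.1) and the plunger tip at (277.4,232.2). Allowing for height, the tip lies over the hole to about 1 mm. Lowering.

```bash

python3 -m jog '[[0,0,-0.008,0,0,0,0],[0,0,-0.008,0,0,0,0],[0,0,-0.008,0,0,0,0],[0,0,-0.006,0,0,0,0],[0,0,-0.005,0,0,0,0]]' | grep -E "pos|wrist"
python3 -m jog '[[0,0,-0.004,0,0,0,0],[0,0,-0.004,0,0,0,0],[0,0,-0.004,0,0,0,0],[0,0,-0.004,0,0,0,0],[0,0,-0.004,0,0,0,0]]' | grep -E "pos|wrist"
```

```text
ee_pos: [505.6, -277.0, 125.4]
wrist_force: [-0.4, -0.1, -3.5]
ee_pos: [506.1, -277.2, 106.3]
wrist_force: [0.0, -0.4, -3.2]
```

```bash

python3 -m jog '[[0,0,-0.004,0,0,0,0],[0,0,-0.003,0,0,0,0],[0,0,-0.003,0,0,0,0],[0,0,-0.003,0,0,0,0],[0,0,-0.002,0,0,0,0]]' | grep -E "pos|wrist"
python3 -m jog '[[0,0,-0.001,0,0,0,0],[0,0,-0.001,0,0,0,0],[0,0,-0.001,0,0,0,0],[0,0,0,0,0,0,0],[0,0,0,0,0,0,0]]' | grep -E "pos|wrist"
```

```text
ee_pos: [506.0, -277.1, 91.3]
wrist_force: [-0.4, -0.2, -2.3]
ee_pos: [506.1, -277.1, 88.6]
wrist_force: [0.2, -0.8, -3.2]
```

```bash

python3 -m jog '[[0,0,-0.0005,0,0,0,0],[0,0,-0.0005,0,0,0,0],[0,0,-0.0005,0,0,0,0],[0,0,0,0,0,0,0],[0,0,0,0,0,0,0]]' | grep -E "pos|wrist"
python3 -m jog '[[0,0,-0.0003,0,0,0,0],[0,0,-0.0003,0,0,0,0],[0,0,0,0,0,0,0],[0,0,0,0,0,0,0],[0,0,0,0,0,0,0]]' | grep -E "pos|wrist"
```

```text
ee_pos: [506.0, -277.1, 87.1]
wrist_force: [-0.9, 0.1, -3.3]
ee_pos: [506.1, -277.2, 86.9]
wrist_force: [-1.8, 1.4, 7.0]
```

Seated: same height (86.9) and upward force as at the grasp. Releasing, then lifting clear.

```bash

python3 -m jog '[[0,0,0,0,0,0,0.2],[0,0,0,0,0,0,0.3],[0,0,0,0,0,0,0.4],[0,0,0,0,0,0,0.5],[0,0,0,0,0,0,0.6]]' | grep -E "pos|wrist|grip"
python3 -m jog '[[0,0,0,0,0,0,0.7],[0,0,0,0,0,0,0.7],[0,0,0.01,0,0,0,0.7],[0,0,0.015,0,0,0,0.7],[0,0,0.025,0,0,0,0.7]]' | grep -E "pos|wrist|grip"
python3 -m jog '[[0,0,0.03,0,0,0,0.7],[0,0,0.03,0,0,0,0.7],[0,0.018,0.028,0,0,0,0.7],[-0.007,0,0,0,0,0,0.7],[0,0,0,0,0,0,0.7]]' | grep -E "pos|wrist|grip"
python3 -m jog '[[0,0,0,0,0,0,1],[0,0,0,0,0,0,1],[0,0,0,0,0,0,1],[0,0,0,0,0,0,1],[0,0,0,0,0,0,1]]' | grep -E "t:|pos|wrist|grip"
python3 - <<'E'
from h import *
s=get_state(); print(s["ee_pos"].round(1))
C,p,d=shot("wrist"); save("w8.png",p); W=cloud(C,d); h=W[...,2]
near=(abs(W[...,0]-506)<25)&(abs(W[...,1]+276)<30)
m=((h>123.5)&(h<130)&near).astype(np.uint8)
e=cv2.minEnclosingCircle(cv2.findNonZero(m)); print("cap",e,plane(C,*e[0],126).round(1),np.median(h[m>0]))
m=((h>58)&(h<68)&near).astype(np.uint8); r=cv2.minAreaRect(cv2.findNonZero(m)); print("shoulder",r,np.mean([plane(C,*b,64) for b in cv2.boxPoints(r)],0).round(1))
C,p,d=shot("side"); z=np.load("last_side.npz"); 
save("side8.png",cv2.resize(p[240:370,210:350],None,fx=4,fy=4,interpolation=cv2.INTER_CUBIC))
E
```

```text
ee_pos: [506.0, -277.1, 86.5]
wrist_force: [0.5, 0.6, 0.3]
grip_width: 51.1
ee_pos: [505.1, -276.8, 136.2]
wrist_force: [-0.4, 0.9, 0.2]
grip_width: 59.6
ee_pos: [498.9, -258.8, 226.3]
wrist_force: [0.1, 0.6, -0.5]
grip_width: 59.8
t: 19.67
ee_pos: [498.8, -259.4, 224.0]
ee_rot: [[-0.075, 0.997, -0.001], [0.997, 0.075, -0.0], [-0.0, -0.001, -1.0]]
wrist_force: [0.7, -0.5, -0.7]
grip_width: 85.6
[ 498.8 -259.4  224. ]
cap ((286.46295166015625, 245.5), 14.545723915100098) [ 506.6 -277.6  126. ] 126.63190996663347
shoulder ((284.5155029296875, 215.26380920410156), (24.19347381591797, 24.252197265625), 86.633544921875) [ 506.4 -277.4   64. ]
```

View pics/w8.png

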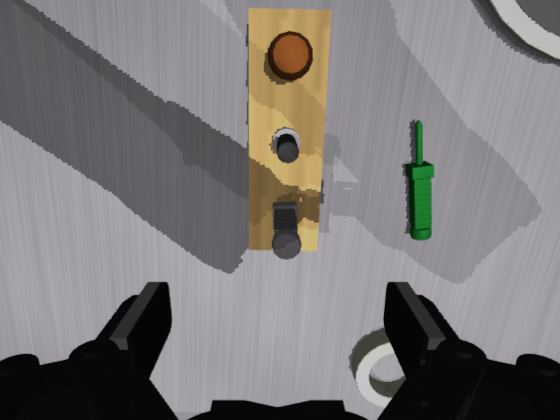

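View pics/side8.png

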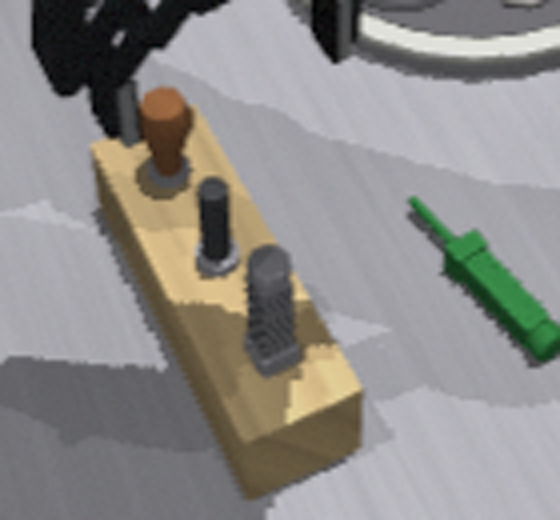

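The punch stands upright and fully down: cap at (286,245), top at 126.6 mm, the same as at the start. The drift (287,147) and awl (290,55) are unmoved, and the gripper is clear. Handing in.

```bash
python3 -c "from station import *; print(sign_off())"
```

```text
the job is handed in; nothing more can be done
None
```

The strap is spotted, the punch is back in its own stand hole, and I handed the job in after about 20 s of robot time. `sign_off` gives no verdict.

- **Punching:** I gripped the square-bodied punch at 70 N, carried it to the jig and lined its point up with the guide hole to about 0.5 mm in the wrist view. I pressed down in 0.2–0.4 mm steps. The net push rose to about 8.6 N, then fell to about 3 N at the snap. I stopped there, held for one short reading (about 3.5 N) and lifted straight out. The plunger came out again and the punch had not slipped in the jaws.
- **Return:** The punch seated at the same tool height as at the grasp, 86.9 mm.
- **Last checks:** The cap was at (506.6, -277.6), against (506.1, -277.4) at the start. Its top was at 126.6 mm, against 126.5 mm. It looked upright in both the wrist and side views, the drift and awl had not visibly moved, and the gripper was open and clear.

Two things fell slightly short or disagreed:
- **Force readings:** They are noisy, to roughly 1 N. The peak and the force after the snap both came out a little below the stated 9–10 N and 4 N.
- **Top camera:** It put the punch about 6–7 mm from the wrist camera's position in the first measurement. I relied on the wrist camera.

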